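# Balance an analyser sampling arm on a fulcrum edge

### The arm

A 6-joint arm with a two-finger parallel gripper is mounted at the origin on the work surface. World frame = base frame: x ahead of the robot, y to its left, z up, the work surface at z = 0. Lengths are in m, angles in degrees, forces in N, time in s.
With the tool pointing down it reaches from about 0.35 to 0.725 m from the base axis. Payload 6 kg.
Tool frame: the origin (TCP) lies at the very end of the fingers, on their centre line; the grasp point (between the pads) lies 19 mm behind it (manip.grip_depth is the distance from the TCP to the grasp point, in m); z points along the fingers, y is the line along which they close (so a half turn about z gives the same grasp; the last joint's range is limited). The gripper opens to 85 mm and grips with 20 to 120 N. Pads are 22 mm wide; open, the fingers measure 114 mm over their backs; the gripper's body (76 mm by 85 mm) begins 54 mm behind the grasp point. The pads swing forward as they close: fully open they stand 13 mm farther back than shut.
Start: joints at [-51.125, 2.303, 4.859, 0, -92.561, -19.12], TCP at [0.203, -0.565, 0.231] pointing down, gripper open.
Joint ranges: [-146.85, 146.85], [-73.84, 115.35], [-62.03, 85.46], [-188.31, 113.3], [-161.28, -10.13], [-171.36, 171.36]. Speed limits (degrees/s): [147.25, 147.25, 172.46, 180, 180, 180].

### API

Orientations are given as [roll, pitch, yaw] about the fixed x, y, z axes, in that order (R = Rz(yaw) Ry(pitch) Rx(roll)).
In Python, from rig import manip gives the robot as it stands. The module is installed in compiled form; this text tells all that it offers.
- The arm moves only by the tool move_arm, never from a script. Its argument "motion" is a list of rows, each an object of numbers: "x", "y", "z": the shift along the tool's x, y, z scaled (see below); "spin": the turn about the tool's z scaled (see below). In form: [{"x": .., "y": .., "z": .., "spin": ..}, ...]. A call has 1 to 8 rows; each row is the pose to reach, as a shift and turn from the pose commanded when the call began, along the tool's axes at that moment, turning the shorter way round; what a row does not reach only later rows make up. The controller multiplies each number of a shift by 0.5 m and each number of a turn by pi rad. A row lasts 1/8 s, in which the tool goes at most 62.5 mm and 10.7 degrees, less where a joint would pass 70% of its speed; a pose out of reach is approached as far as the arm can. A call with a number of a shift or a turn outside -1 to 1 is refused whole. A call with a gripper value outside its range is refused whole. "claw" is the opening, from 0 (shut) to 1 (fully open), set as the call begins (left out, the last holds). The fingers move at their own pace and stop on an object; the grip force is fixed at half the most. Time passes only in rows, so rows that repeat a pose let the fingers close. It gives the time, the measured TCP pose, the force, the opening and the grip force at its end, in the units of the state.
- manip.state(): the state, without advancing time (a new reading comes with each control period).
- manip.snapshot(name): name is "scene" or "top" or "wrist"; returns a dict with "color" (420x560x3 uint8, red, green, blue), "fx", "fy", "cx", "cy" (pixels), "rvec" (rotation vector, rad) and "tvec" (3), from world to camera coordinates, as OpenCV has them; the wrist camera has in their place "tool_from_camera" (4x4, takes a point from camera to tool coordinates, whose origin is the TCP and whose axes are the flange's). Camera axes: x right, y down, z forward; pixel columns grow to the right and rows downward; lengths in m; the calibration is good to about 2 mm. A picture is of the moment at which its call begins: read the wrist's pose just before it. There is no depth.
- manip.hand_in(): hands the job in; it is judged then, once.
The state is a dict: "time": time; "qpos": joint angles; "dq": joint speeds; "joint_efforts": joint torques, N m; "eef_pos": TCP position; "ee_rot": TCP orientation; "force": force on the tool from outside, world axes, zero at the start; "ft_torque": the same for the moment, N m; "width": finger opening in m; "gripper_force": force on a finger pad.
Only numpy, scipy, OpenCV 4.12 (cv2) and the standard library are available. Lean on these libraries where they do the work, as an engineer would, in place of code of your own. Each camera call takes 0.05 s, during which the arm holds its last target. There are 200 camera calls.

### The job

Pick the long sampling arm up off the bench and lay it gently along the balance stand, across the fulcrum edge in the middle, without pressing down hard on the edge. A counterweight is hidden inside it, so shift it lengthwise until you have found its balance point, and leave it let go, lying along the stand and balancing level on the edge alone, clear of the two lower catch posts. Leave the bottle, the tube rack and the screwdriver where they are.

Things in the scene. Friction and masses are not known exactly. Their poses are not given: they have to be found in the camera images.
- beam_mid (a point): Geometric centre, half-way up, of the sampling arm: a straight aluminium box bar 340 mm long (x), 24 mm wide (y), 30 mm high (z up), flat underside 15 mm below this point, grey end caps. A counterweight fixed out of sight inside puts its balance point up to 55 mm to either side of here along x. Starts on the bench near the robot, roughly across its front.
- beam: The same sampling arm; origin in the middle of its underside, same axes. Mass 0.4 to 0.5 kg. Its middle is free to grip across its width. Two low steel studs on top near the ends: at x = -145 mm (20 mm across, 12 mm high) and x = +150 mm (8 mm across, 14 mm high).
- stand: Balance stand, fixed: grey base 210 mm long (x), 60 mm wide, 20 mm high, origin centre of its underside. Fulcrum in the middle; 85 mm either side along x a dark catch post (12 mm thick, 50 mm wide), top 59 mm above the bench, 11 mm below the edge. An arm laid along it off its balance point tips about 0.1 rad until its heavy side rests on a post.
- fulcrum: Steel blunt upright edge, flat top 10 mm wide along the stand and 50 mm long across it. Origin at the centre of its top face, 70 mm above the bench; axes as the stand. Arm stays level when its balance point lies over this flat top. Spring-borne: sinks 0.4 mm per N, up to 6 mm; never load over 20 N. Rubber-bedded: leans to 0.02 rad, damps rocking in 1 s.
- reagent: Bystander: white reagent bottle, 60 mm across, 110 mm high; origin under its centre.
- tube_rack: Bystander: grey block rack with eight capped tubes, 100 x 50 x 87 mm; origin under its centre.
- screwdriver: Bystander: black-handled screwdriver 180 mm long, lying beyond the stand.
There are look-alikes about, which are no part of the job. Several things have the shape of the stand; the one meant has the colours described above.

How it is judged (in metres and radians):
On the way, in this order (a step that is already met when the one before it is completed fails the run):
1. the sampling arm is lifted clear of the bench (height (world z) of beam_mid above 0.045 m and contact force between beam and fulcrum below 0.1 N), for 0.1 s.
2. it lies on the fulcrum edge and bears on it (contact force between beam and fulcrum above 1 N and horizontal distance between beam_mid and fulcrum below 0.12 m), for 0.2 s.
At the end, for the whole second after the job is handed in: The sampling arm is released and at rest on the fulcrum edge alone, its underside on the edge: level within 0.035 rad, lying along the stand within 0.2 rad, its middle line within 18 mm of the stand's (measured across the stand) (contact force between beam and fulcrum above 2 N and angle between beam_mid's own z axis and vertical below 0.035 rad and angle between the x axis of beam and the x axis of stand, either way round below 0.2 rad and y of beam_mid in the frame of fulcrum between -0.018 and 0.018 m and z of beam_mid in the frame of fulcrum between 0.011 and 0.019 m and linear speed of beam below 0.01 m/s and angular speed of beam below 0.05 rad/s); the robot touches nothing.
It fails at once if the fulcrum edge is loaded with more than 20 N (contact force between beam and fulcrum above 20 N).
It fails at once if the reagent is moved by more than 20 mm (distance of reagent from where it was at the start of the episode above 0.02 m).
It fails at once if the tube rack is moved by more than 20 mm (distance of tube_rack from where it was at the start of the episode above 0.02 m).
It fails at once if the screwdriver is moved by more than 20 mm (distance of screwdriver from where it was at the start of the episode above 0.02 m).
It also fails if it takes over 72 s, if anything falls off the work surface, if the arm or the gripper's body presses on something with over 40 N, if the wrist force passes 120 N, or if a joint passes its speed limit or range.

## Working session

There is one attempt and no reset: what is moved stays moved. The work goes in short steps, Python scripts to look and compute and a tool call to move; the robot and the scene stay as the last step left them, time stands still between calls to the robot, and variables do not carry over. Pictures are saved under pics/ and viewed, at most 10 in all, crops included, and the job is handed in when it is done.

Besides the shell and the picture viewer there is one more tool, called after "Emit:" by a JSON object that holds its "method" and its "body", one argument or row to a line. move_arm: Moves the arm, as the interface text tells. Shifts and turns lie within -1 to 1; 1 stands for 0.5 m of shift or pi rad of turn. Its arguments: {"type":"object","properties":{"motion":{"type":"array"},"claw":{"type":"number"}},"required":["motion"]}

```bash
mkdir -p pics
cat > h.py <<'E'
import numpy as np, cv2
from rig import manip
from scipy.spatial.transform import Rotation as R
def snap(n,f=None):
    s=manip.snapshot(n)
    if f: cv2.imwrite('pics/'+f,cv2.cvtColor(s['color'],cv2.COLOR_RGB2BGR))
    return s
def ray(s,u,v,z):
    M=R.from_rotvec(np.ravel(s['rvec'])).as_matrix();t=np.ravel(s['tvec'])
    c=-M.T@t; d=M.T@np.array([(u-s['cx'])/s['fx'],(v-s['cy'])/s['fy'],1])
    return c+d*(z-c[2])/d[2]
E
python3 - <<'E'
from h import *
import pickle
a=snap('scene','scene.png');b=snap('top','top.png')
pickle.dump((a,b),open('s.pkl','wb'))
print(manip.state(), manip.grip_depth)
for s in(a,b):print(s['fx'],s['cx'],s['cy'],s['rvec'],s['tvec'])
E
```

```text
{'time': 0.1, 'qpos': array([-5.11226592e+01,  2.33574669e+00,  4.80719145e+00, -2.31974352e-02,
       -9.25624593e+01, -1.91177573e+01]), 'dq': array([ 0.01386085, -0.18885006,  0.20420721,  0.05932706, -0.0598724 ,
       -0.10566645]), 'joint_efforts': array([-4.48275227e-03, -3.69347870e+01,  3.48283195e+01,  6.95176989e+00,
       -4.52312073e-03, -2.70315013e-05]), 'eef_pos': array([ 0.20278872, -0.56436875,  0.23036591]), 'ee_rot': array([ 1.79906415e+02, -7.91052223e-03, -1.60239391e+02]), 'force': array([0.62208111, 0.02219191, 0.06068724]), 'ft_torque': array([ 0.0349097 , -0.02131688, -0.00719475]), 'gripper_force': 0.0, 'width': 0.08545528125872362} 0.0187
485.9711659954358 278.0344505609195 214.57187397430351 [ 1.40594596  2.09730831 -0.88961517] [ 0.23107511 -0.31180401  1.9011584 ]
481.0394303137766 277.67718118877633 204.9773662792518 [ 2.11299004 -2.1339428   0.20443354] [-0.00799662  0.60163918  1.41899082]
```

View pics/top.png

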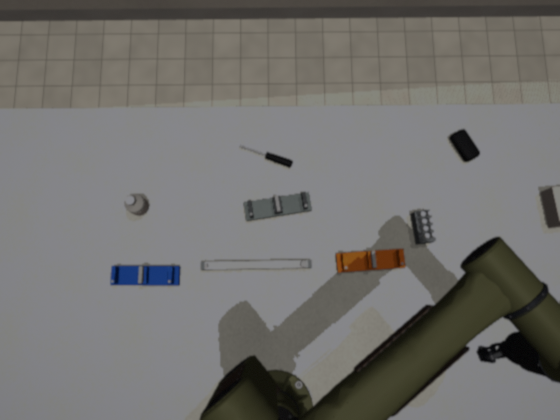

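View pics/scene.png

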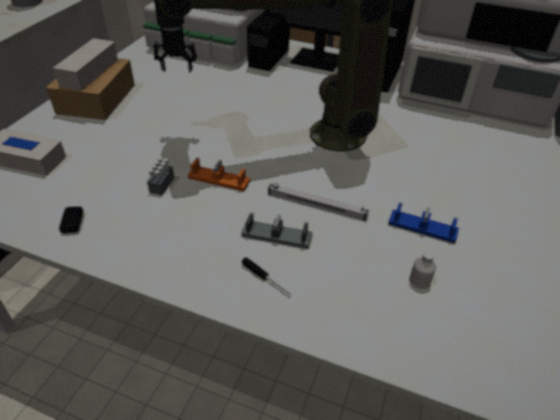

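The stand could be the grey one at top (278,206), the blue one at (145,275) or the orange one at (370,260). The description calls for a grey base and dark posts, so I choose grey. The only bar is at (256,265). I'll check both in one enlarged crop.

Run:
```python
from h import *
im=cv2.imread('pics/top.png')[180:285,190:330]
im=cv2.convertScaleAbs(im,alpha=1.3)
im=cv2.resize(im,None,fx=5.7,fy=5.7,interpolation=cv2.INTER_CUBIC)
for k in range(0,140,10): cv2.putText(im,str(190+k),(int(k*5.7),10),0,.35,(0,0,255),1);cv2.line(im,(int(k*5.7),12),(int(k*5.7),18),(0,0,255),1)
for k in range(0,105,10): cv2.putText(im,str(180+k),(0,int(k*5.7)+4),0,.35,(0,0,255),1)
cv2.imwrite('pics/crop.png',im)
```

```text
(no output)
```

View pics/crop.png

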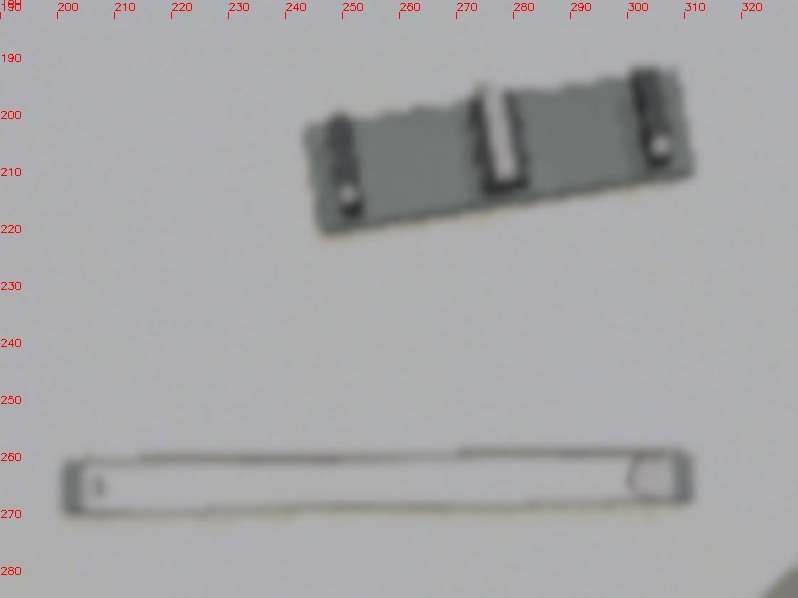

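Run:
```python
from h import *
import pickle
a,b=pickle.load(open('s.pkl','rb'))
o=lambda p:((p[0]+.5)/5.7-.5+190,(p[1]+.5)/5.7-.5+180)
P=lambda p,z:ray(b,*o(p),z)[:2]
c=np.array
f=P((498,133),.07);print('fulc',f)
q=[P(p,.02) for p in((305,127),(682,72),(693,178),(325,235))]
print('base',np.mean(q,0),[np.linalg.norm(q[i]-q[i-1]) for i in range(4)])
d=(q[1]+q[2]-q[0]-q[3])/2;print('yaw',np.degrees(np.arctan2(d[1],d[0])))
e=P((506,180),.07)-P((489,85),.07);print('edge',np.degrees(np.arctan2(e[1],e[0])),np.linalg.norm(e))
q=[P(p,.03) for p in((63,461),(690,449),(692,503),(65,516))]
print('beam',np.mean(q,0),[np.linalg.norm(q[i]-q[i-1]) for i in range(4)])
d=(q[0]+q[3]-q[1]-q[2])/2;print('yaw',np.degrees(np.arctan2(d[1],d[0])))
# scene checks: projection
for n,p in(('fulc',[*f,.07]),('beam',[*np.mean(q,0),.03])):
    print(n,cv2.projectPoints(c([p]),a['rvec'],a['tvec'],c([[a['fx'],0,a['cx']],[0,a['fy'],a['cy']],[0,0,1.]]),None)[0].ravel())
    bp=P((498,133),.07)
```

```text
fulc [ 0.60544857 -0.0117523 ]
base [ 0.60412021 -0.01375433] [np.float64(0.061529747270642934), np.float64(0.21109550709448108), np.float64(0.05999160066314297), np.float64(0.20480421846149013)]
yaw -81.8592118003017
edge -170.59764723030682 0.052483758740230604
beam [0.42329455 0.05445729] [np.float64(0.0293415259312526), np.float64(0.3364921046563981), np.float64(0.028814731354835796), np.float64(0.3352514330326064)]
yaw 90.56774104476428
fulc [276.8844993  219.87070086]
beam [316.5023362  198.50187625]
```

```bash
cat >> h.py <<'E'
def go(x,y,z,yaw):
    s=manip.state();M=R.from_euler('xyz',s['ee_rot'],degrees=True).as_matrix()
    d=M.T@(np.array([x,y,z])-s['eef_pos'])/.5
    dy=(yaw-s['ee_rot'][2]+180)%360-180
    print('t',round(s['time'],2),s['eef_pos'].round(4),s['ee_rot'].round(2),'w',round(s['width'],4),'F',s['force'].round(2),'T',s['ft_torque'].round(3))
    print('row',d.round(4),'spin',round(-dy/180,4))
E
python3 -c "
from h import *
go(.423,.0545,.20,-89.4)"
```

```text
t 0.1 [ 0.2028 -0.5644  0.2304] [ 1.7991e+02 -1.0000e-02 -1.6024e+02] w 0.0855 F [0.62 0.02 0.06] T [ 0.035 -0.021 -0.007]
row [-0.833   1.0158  0.0623] spin -0.3936
```

Emit:
{"method": "move_arm", "body": {
  "motion": [
    {"x": -0.4,"y": 0.49,"z": 0.0,"spin": -0.2},
    {"x": -0.4,"y": 0.49,"z": 0.0,"spin": -0.2},
    {"x": -0.8,"y": 0.97,"z": 0.03,"spin": -0.39},
    {"x": -0.8,"y": 0.97,"z": 0.03,"spin": -0.39},
    {"x": -0.8,"y": 0.97,"z": 0.03,"spin": -0.39},
    {"x": -0.8,"y": 0.97,"z": 0.03,"spin": -0.39},
    {"x": -0.8,"y": 0.97,"z": 0.03,"spin": -0.39},
    {"x": -0.8,"y": 0.97,"z": 0.03,"spin": -0.39}
  ],
  "claw": 1
}}

```text
time: 1.1
eef_pos: [0.3717, -0.0921, 0.2201]
ee_rot: [-179.9, 0.0, -90.0]
force: [0.8, -0.2, -0.7]
width: 0.0851
gripper_force: 0.0
```

Emit:
{"method": "move_arm", "body": {
  "motion": [
    {},
    {},
    {},
    {}
  ]
}}

```text
invalid input
```

```bash
python3 -c "
from h import *
go(.423,.0545,.20,-89.4)"
```

```text
t 1.1 [ 0.3717 -0.0921  0.2201] [-1.7995e+02  3.0000e-02 -8.9960e+01] w 0.0851 F [ 0.78 -0.2  -0.7 ] T [-0.045 -0.208  0.014]
row [-0.2932 -0.1027  0.0404] spin -0.0031
```

Emit:
{"method": "move_arm", "body": {
  "motion": [
    {"x": -0.29,"y": -0.1,"z": 0.04,"spin": -0.003},
    {"x": -0.29,"y": -0.1,"z": 0.04,"spin": -0.003},
    {"x": -0.29,"y": -0.1,"z": 0.04,"spin": -0.003},
    {"x": -0.29,"y": -0.1,"z": 0.04,"spin": -0.003},
    {"x": -0.29,"y": -0.1,"z": 0.04,"spin": -0.003},
    {"x": -0.29,"y": -0.1,"z": 0.04,"spin": -0.003}
  ]
}}

```text
time: 1.85
eef_pos: [0.4217, 0.05, 0.2004]
ee_rot: [-180.0, 0.0, -89.6]
force: [0.1, 0.4, -0.1]
width: 0.0854
gripper_force: 0.0
```

Run:
```python
from h import *
st=manip.state(); s=snap('wrist','wrist.png'); s['st']=st
import pickle; pickle.dump(s,open('w.pkl','wb'))
print(s['fx'],s['cx'],s['cy'],s['tool_from_camera'])
# project expected beam corners
T=np.eye(4);T[:3,:3]=R.from_euler('xyz',st['ee_rot'],degrees=True).as_matrix();T[:3,3]=st['eef_pos']
C=np.linalg.inv(T@s['tool_from_camera'])
for p in([.423,.0545,.03],[.435,.0545,.03],[.411,.0545,.03],[.6055,-.0125,.07]):
    q=C@[*p,1];print(p,s['fx']*q[0]/q[2]+s['cx'],s['fy']*q[1]/q[2]+s['cy'])
go(.423,.0545,.08,-89.4)
```

```text
362.55859135519296 277.57289531479597 211.8108297237049 [[-9.31193642e-05 -9.44088005e-01 -3.29693539e-01  8.56039928e-02]
 [ 9.99999986e-01 -1.33011242e-04  9.84397670e-05 -1.27643707e-04]
 [-1.36788750e-04 -3.29693525e-01  9.44088005e-01 -1.42457255e-01]
 [ 0.00000000e+00  0.00000000e+00  0.00000000e+00  1.00000000e+00]]
[0.423, 0.0545, 0.03] 276.3006054989041 191.52657934768743
[0.435, 0.0545, 0.03] 262.91652266189476 191.42963972444278
[0.411, 0.0545, 0.03] 289.6826774161983 191.62350440603421
[0.6055, -0.0125, 0.07] 26.836606179897245 116.62524813836306
t 1.9 [0.4217 0.05   0.2005] [-1.7996e+02  3.0000e-02 -8.9580e+01] w 0.0854 F [ 0.    0.29 -0.92] T [-0.026  0.004  0.01 ]
row [-0.0088 -0.0025  0.241 ] spin -0.001
```

View pics/wrist.png

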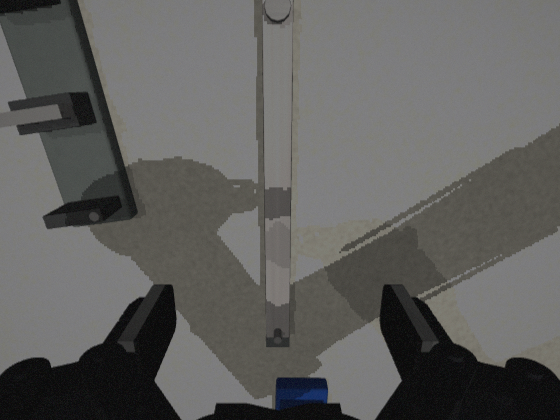

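Wrist picture: the bar centre is at about (277,191), against a predicted (276,191). The fulcrum strip is at about (27,114), against (27,117). Both fixes hold within 2 mm, so I'll descend.

Emit:
{"method": "move_arm", "body": {
  "motion": [
    {"x": -0.009,"y": -0.001,"z": 0.12,"spin": -0.001},
    {"x": -0.009,"y": -0.001,"z": 0.24,"spin": -0.001},
    {"x": -0.009,"y": -0.001,"z": 0.32,"spin": -0.001},
    {"x": -0.009,"y": -0.001,"z": 0.37,"spin": -0.001},
    {"x": -0.009,"y": -0.001,"z": 0.387,"spin": -0.001},
    {"x": -0.009,"y": -0.001,"z": 0.391,"spin": -0.001},
    {"x": -0.009,"y": -0.001,"z": 0.391,"spin": -0.001}
  ]
}}

```text
time: 2.78
eef_pos: [0.4229, 0.0555, 0.0059]
ee_rot: [-179.9, 0.0, -89.3]
force: [-0.3, -0.6, -0.1]
width: 0.0857
gripper_force: 0.0
```

Emit:
{"method": "move_arm", "body": {
  "motion": [
    {"x": 0},
    {"x": 0},
    {"x": 0},
    {"x": 0},
    {"x": 0},
    {"x": 0}
  ],
  "claw": 0
}}

```text
invalid input
```

```bash
python3 -c "
from h import *
print(manip.state()['gripper_force'])
go(.423,.0545,.13,-89.4)"
```

```text
0.0
t 2.77 [0.4229 0.0555 0.0059] [-1.799e+02  5.000e-02 -8.933e+01] w 0.0857 F [-0.33 -0.62 -0.07] T [ 0.025 -0.044  0.028]
row [ 0.0018 -0.0006 -0.2483] spin 0.0004
```

Emit:
{"method": "move_arm", "body": {
  "motion": [
    {"x": 0,"y": 0,"z": 0.004,"spin": 0},
    {"x": 0,"y": 0,"z": 0.004,"spin": 0},
    {"x": 0,"y": 0,"z": 0.004,"spin": 0},
    {"x": 0,"y": 0,"z": 0.004,"spin": 0},
    {"x": 0,"y": 0,"z": 0.004,"spin": 0},
    {"x": 0,"y": 0,"z": 0.004,"spin": 0},
    {"x": 0,"y": 0,"z": 0.004,"spin": 0}
  ],
  "claw": 0
}}

```text
time: 3.65
eef_pos: [0.4224, 0.0554, 0.003]
ee_rot: [-180.0, 0.0, -89.3]
force: [-1.4, 0.8, 3.6]
width: 0.0231
gripper_force: 60.6
```

```bash
python3 -c "
from h import *
print(manip.state()['gripper_force'])
go(.423,.0545,.13,-89.4)"
```

```text
60.623000264167786
t 3.65 [0.4224 0.0554 0.003 ] [-1.7998e+02  2.0000e-02 -8.9320e+01] w 0.0231 F [-1.42  0.77  3.57] T [ 0.249  0.481 -0.073]
row [ 0.0018 -0.0013 -0.2541] spin 0.0005
```

Emit:
{"method": "move_arm", "body": {
  "motion": [
    {"x": 0,"y": 0,"z": -0.02,"spin": 0},
    {"x": 0,"y": 0,"z": -0.07,"spin": 0},
    {"x": 0,"y": 0,"z": -0.14,"spin": 0},
    {"x": 0,"y": 0,"z": -0.21,"spin": 0},
    {"x": 0,"y": 0,"z": -0.24,"spin": 0},
    {"x": 0,"y": 0,"z": -0.25,"spin": 0},
    {"x": 0,"y": 0,"z": -0.25,"spin": 0},
    {"x": 0,"y": 0,"z": -0.25,"spin": 0}
  ]
}}

```text
time: 4.65
eef_pos: [0.4216, 0.0551, 0.1261]
ee_rot: [179.9, -0.0, -89.3]
force: [-0.4, 0.1, -4.9]
width: 0.0232
gripper_force: 59.7
```

Run:
```python
from h import *
for i in range(14):
    s=manip.state();print(round(s['time'],2),s['force'].round(2),s['ft_torque'].round(3),s['width'].round(4))
    w=snap('wrist','wrist2.png' if i==13 else None)
go(.6055,-.0125,.13,-81.8)
```

```text
Traceback (most recent call last):
AttributeError: 'float' object has no attribute 'round'
```

Run:
```python
from h import *
L=[]
for i in range(14):
    s=manip.state();L.append([*s['force'],*s['ft_torque'],s['width']])
    w=snap('wrist','wrist2.png' if i==13 else None)
print(np.round(L,3));print(np.mean(L,0).round(4),(np.std(L,0)).round(4))
go(.6055,-.0125,.13,-81.8)
```

```text
[[-3.890e-01  1.390e-01 -4.942e+00 -1.930e-01  2.200e-02 -1.000e-02
   2.300e-02]
 [ 1.000e-02 -7.620e-01 -4.624e+00 -1.640e-01 -2.400e-02 -1.300e-02
   2.300e-02]
 [-3.120e-01 -9.230e-01 -5.085e+00 -2.250e-01 -4.700e-02  2.700e-02
   2.300e-02]
 [-8.060e-01 -8.300e-01 -4.823e+00 -2.130e-01 -3.100e-02 -7.000e-03
   2.300e-02]
 [-5.500e-02  6.680e-01 -4.963e+00 -1.740e-01  6.000e-03 -1.500e-02
   2.300e-02]
 [ 4.440e-01  2.390e-01 -5.030e+00 -1.820e-01 -7.000e-03  2.000e-03
   2.300e-02]
 [-3.730e-01 -4.540e-01 -4.692e+00 -1.190e-01 -2.100e-02 -5.900e-02
   2.300e-02]
 [-6.870e-01 -8.130e-01 -3.768e+00 -2.140e-01 -2.000e-03 -1.800e-02
   2.300e-02]
 [-4.600e-01  2.280e-01 -5.555e+00 -1.680e-01  6.400e-02 -2.600e-02
   2.300e-02]
 [-8.200e-02 -5.090e-01 -4.689e+00 -1.670e-01  4.000e-03 -5.000e-03
   2.300e-02]
 [ 2.600e-01 -1.180e-01 -4.757e+00 -1.700e-01  3.200e-02  1.200e-02
   2.300e-02]
 [-6.330e-01  1.083e+00 -5.575e+00 -1.820e-01  1.000e-02 -4.000e-03
   2.300e-02]
 [ 5.190e-01  3.180e-01 -4.488e+00 -1.450e-01  2.400e-02 -4.500e-02
   2.300e-02]
 [-5.770e-01  4.500e-01 -3.860e+00 -2.050e-01 -5.900e-02 -5.100e-02
   2.300e-02]]
[-2.2440e-01 -9.1700e-02 -4.7751e+00 -1.8000e-01 -1.9000e-03 -1.5300e-02
  2.2900e-02] [4.048e-01 6.092e-01 4.961e-01 2.760e-02 3.180e-02 2.300e-02 2.000e-04]
t 5.35 [0.4222 0.0553 0.1277] [ 1.800e+02  1.000e-02 -8.933e+01] w 0.0233 F [-0.45  0.32 -5.88] T [-0.134  0.011 -0.016]
row [ 0.1398 -0.365  -0.0047] spin -0.0418
```

View pics/wrist2.png

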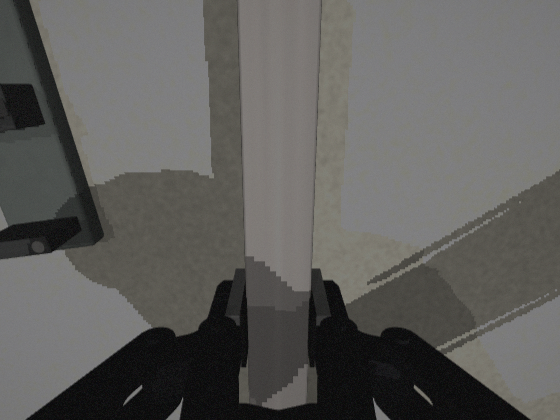

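```bash
python3 -c "
from h import *
go(.611,-.052,.13,-81.8)"
```

```text
t 5.35 [0.4222 0.0553 0.1277] [ 1.800e+02  1.000e-02 -8.933e+01] w 0.0233 F [-0.45  0.32 -5.88] T [-0.134  0.011 -0.016]
row [ 0.219  -0.375  -0.0047] spin -0.0418
```

Emit:
{"method": "move_arm", "body": {
  "motion": [
    {"x": 0.02,"y": -0.04,"z": 0,"spin": -0.004},
    {"x": 0.06,"y": -0.1,"z": 0,"spin": -0.012},
    {"x": 0.1,"y": -0.17,"z": 0,"spin": -0.02},
    {"x": 0.14,"y": -0.24,"z": 0,"spin": -0.028},
    {"x": 0.18,"y": -0.31,"z": 0,"spin": -0.035},
    {"x": 0.205,"y": -0.355,"z": 0,"spin": -0.04},
    {"x": 0.219,"y": -0.375,"z": -0.002,"spin": -0.042},
    {"x": 0.219,"y": -0.375,"z": -0.002,"spin": -0.042}
  ]
}}

```text
time: 6.35
eef_pos: [0.611, -0.0523, 0.1282]
ee_rot: [179.9, 0.0, -81.8]
force: [-0.1, -0.3, -4.5]
width: 0.023
gripper_force: 59.9
```

```bash
cat >> h.py <<'E'
def avg(n=12,cam='wrist',f=None):
    L=[]
    for i in range(n):
        s=manip.state();L.append([*s['force'],*s['ft_torque']]); w=manip.snapshot(cam)
    if f: cv2.imwrite('pics/'+f,cv2.cvtColor(w['color'],cv2.COLOR_RGB2BGR))
    print('avg',np.mean(L,0).round(3),'se',(np.std(L,0)/n**.5).round(3))
    return w
E
python3 - <<'E'
from h import *
w=avg(16,'top','top2.png')
go(.611,-.052,.08,-81.8)
im=cv2.imread('pics/top2.png')[165:255,200:340]
im=cv2.resize(cv2.convertScaleAbs(im,alpha=1.3),None,fx=5.7,fy=5.7,interpolation=cv2.INTER_CUBIC)
cv2.imwrite('pics/crop2.png',im)
E
```

```text
avg [-0.019 -0.032 -4.77  -0.157 -0.021  0.005] se [0.131 0.07  0.113 0.009 0.008 0.005]
t 7.15 [ 0.611  -0.052   0.1286] [ 1.7999e+02  1.0000e-02 -8.1770e+01] w 0.0233 F [-0.59  0.3  -5.01] T [-0.134 -0.015 -0.029]
row [-0.     -0.0001  0.0972] spin 0.0002
```

View pics/crop2.png

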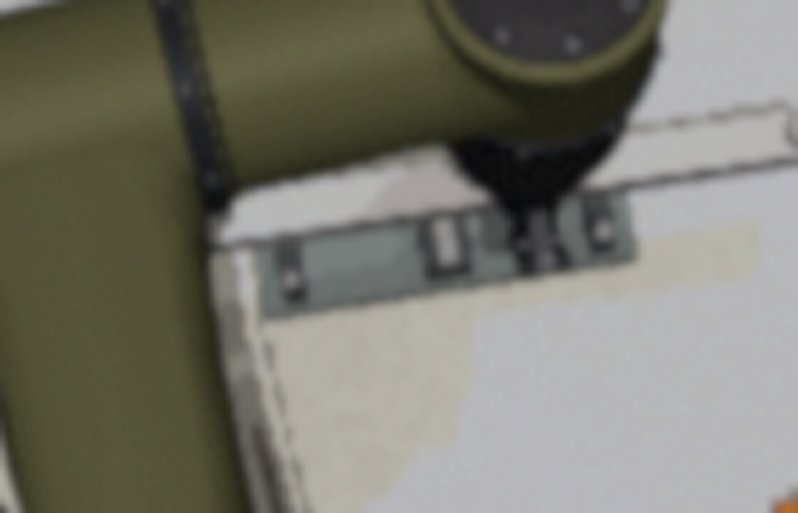

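Emit:
{"method": "move_arm", "body": {
  "motion": [
    {"x": 0,"y": 0,"z": 0.03,"spin": 0},
    {"x": 0,"y": 0,"z": 0.07,"spin": 0},
    {"x": 0,"y": 0,"z": 0.09,"spin": 0},
    {"x": 0,"y": 0,"z": 0.1,"spin": 0},
    {"x": 0,"y": 0,"z": 0.103,"spin": 0},
    {"x": 0,"y": 0,"z": 0.105,"spin": 0},
    {"x": 0,"y": 0,"z": 0.107,"spin": 0},
    {"x": 0,"y": 0,"z": 0.108,"spin": 0}
  ]
}}

```text
time: 8.15
eef_pos: [0.6111, -0.052, 0.0748]
ee_rot: [-180.0, 0.0, -81.8]
force: [0.4, -1.0, -5.1]
width: 0.0227
gripper_force: 59.8
```

```bash
python3 -c "
from h import *
avg(8)
go(.611,-.052,.072,-81.8)"
```

```text
avg [-0.044 -0.182 -4.892 -0.165 -0.033  0.01 ] se [0.208 0.177 0.091 0.002 0.01  0.008]
t 8.55 [ 0.611  -0.052   0.0746] [180.     0.   -81.76] w 0.023 F [-0.8   1.11 -4.88] T [-0.13   0.001  0.047]
row [-0.     -0.      0.0053] spin 0.0002
```

Emit:
{"method": "move_arm", "body": {
  "motion": [
    {"x": 0,"y": 0,"z": 0.002,"spin": 0},
    {"x": 0,"y": 0,"z": 0.004,"spin": 0},
    {"x": 0,"y": 0,"z": 0.006,"spin": 0},
    {"x": 0,"y": 0,"z": 0.006,"spin": 0},
    {"x": 0,"y": 0,"z": 0.006,"spin": 0}
  ]
}}

```text
time: 9.18
eef_pos: [0.611, -0.052, 0.0719]
ee_rot: [-180.0, 0.0, -81.8]
force: [-1.4, 0.0, -1.7]
width: 0.023
gripper_force: 60.2
```

```bash
python3 -c "
from h import *
avg(10)
go(.611,-.052,.071,-81.8)"
```

```text
avg [-1.178  0.232 -1.392 -0.017  0.408  0.056] se [0.133 0.163 0.17  0.014 0.01  0.009]
t 9.68 [ 0.611  -0.052   0.0717] [-180.      0.    -81.76] w 0.0228 F [-0.66  0.4  -2.09] T [-0.035  0.395 -0.012]
row [-0.0001  0.0001  0.0014] spin 0.0002
```

Emit:
{"method": "move_arm", "body": {
  "motion": [
    {"x": 0,"y": 0,"z": -0.004,"spin": 0},
    {"x": 0,"y": 0,"z": -0.007,"spin": 0},
    {"x": -0.004,"y": 0,"z": -0.007,"spin": 0},
    {"x": -0.007,"y": 0,"z": -0.007,"spin": 0},
    {"x": -0.007,"y": 0,"z": -0.003,"spin": 0},
    {"x": -0.007,"y": 0,"z": -0.001,"spin": 0},
    {"x": -0.007,"y": 0,"z": 0.001,"spin": 0},
    {"x": -0.007,"y": 0,"z": 0.001,"spin": 0}
  ]
}}

```text
time: 10.68
eef_pos: [0.6106, -0.0485, 0.0716]
ee_rot: [-180.0, 0.0, -81.8]
force: [-1.8, 1.2, -0.8]
width: 0.0232
gripper_force: 60.3
```

```bash
python3 -c "
from h import *
avg(16)
go(.611,-.052,.071,-81.8)"
```

```text
avg [-1.591  1.382 -0.566  0.494  0.492  0.055] se [0.099 0.199 0.14  0.023 0.01  0.006]
t 11.47 [ 0.6106 -0.0485  0.0712] [-1.7999e+02  1.0000e-02 -8.1760e+01] w 0.0229 F [-1.93  1.9  -0.27] T [0.605 0.37  0.052]
row [0.0071 0.0001 0.0004] spin 0.0002
```

Emit:
{"method": "move_arm", "body": {
  "motion": [
    {"x": 0,"y": 0,"z": 0,"spin": 0},
    {"x": 0,"y": 0,"z": 0,"spin": 0},
    {"x": 0,"y": 0,"z": 0,"spin": 0},
    {"x": 0,"y": 0,"z": 0,"spin": 0},
    {"x": 0,"y": 0,"z": 0,"spin": 0},
    {"x": 0,"y": 0,"z": 0,"spin": 0},
    {"x": 0,"y": 0,"z": 0,"spin": 0},
    {"x": 0,"y": 0,"z": 0,"spin": 0}
  ],
  "claw": 0.6
}}

```text
time: 12.48
eef_pos: [0.6105, -0.0485, 0.0711]
ee_rot: [180.0, 0.0, -81.8]
force: [-0.5, -1.1, -0.0]
width: 0.0519
gripper_force: 0.0
```

Run:
```python
from h import *
avg(10)
go(.611,-.052,.071,-81.8)
snap('scene','sc3.png')
im=cv2.imread('pics/sc3.png')[170:280,210:350]
im=cv2.resize(cv2.convertScaleAbs(im,alpha=1.3),None,fx=5.4,fy=5.4,interpolation=cv2.INTER_CUBIC)
cv2.imwrite('pics/crop3.png',im)
```

```text
avg [-0.085 -0.038  0.042  0.005 -0.004  0.003] se [0.135 0.164 0.127 0.01  0.008 0.008]
t 12.97 [ 0.6105 -0.0485  0.0711] [180.     0.   -81.76] w 0.0516 F [-0.53 -0.39 -0.3 ] T [ 0.009 -0.004 -0.039]
row [ 0.007  -0.0001  0.0002] spin 0.0002
```

View pics/crop3.png

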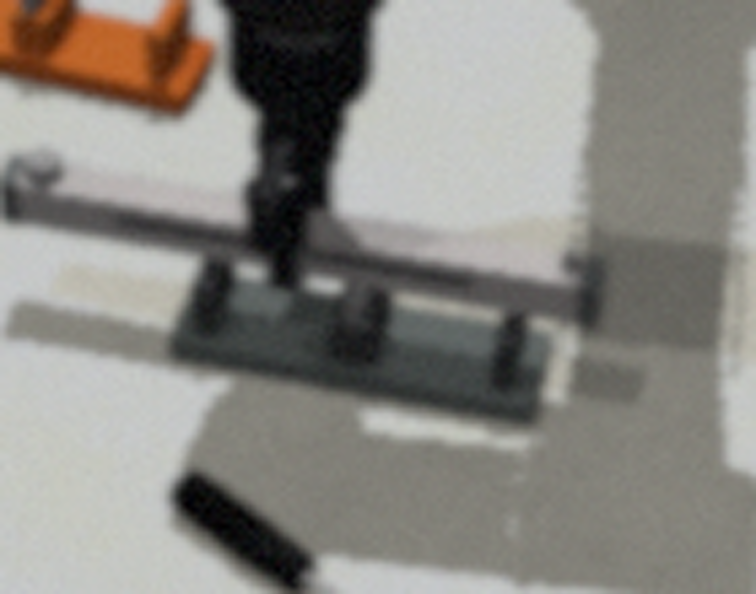

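Run:
```python
from h import *
import pickle
a,b=pickle.load(open('s.pkl','rb'))
K=np.array([[a['fx'],0,a['cx']],[0,a['fy'],a['cy']],[0,0,1.]])
u=np.array([np.cos(np.radians(98.2)),np.sin(np.radians(98.2)),0]);n=np.array([u[1],-u[0],0])
f=np.array([.6055,-.0125,.0682])
for t in(-.1,0,.1):
    ut=u*np.cos(t)+np.array([0,0,np.sin(t)]); up=np.array([0,0,1])*np.cos(t)-u*np.sin(t)
    P=[f+ut*(s-.0365)+n*w+up*h for s in(-.17,.17) for w,h in((.012,0),(.012,.03),(-.012,.03))]
    q=cv2.projectPoints(np.array(P),a['rvec'],a['tvec'],K,None)[0][:,0]
    print(t,((q-[210,170]+.5)*5.4-.5).round(0).tolist())
P=[f+[0,0,-.0092]+u*s+n*.025 for s in(-.085,.085)];print(((cv2.projectPoints(np.array(P),a['rvec'],a['tvec'],K,None)[0][:,0]-[210,170]+.5)*5.4).round())
```

```text
-0.1 [[-2.0, 195.0], [-1.0, 156.0], [13.0, 128.0], [594.0, 350.0], [604.0, 311.0], [612.0, 281.0]]
0 [[-1.0, 222.0], [-5.0, 183.0], [9.0, 155.0], [597.0, 332.0], [602.0, 293.0], [609.0, 263.0]]
0.1 [[3.0, 249.0], [-6.0, 210.0], [8.0, 182.0], [598.0, 315.0], [597.0, 274.0], [605.0, 243.0]]
[[202. 289.]
 [504. 345.]]
```

The enlarged scene crop shows the bar's underside running from about (8,218) to (590,325), a slope of 0.184. The predicted slope is 0.184 for level, and 0.11 or 0.26 if it had tipped, so it balances level. I'll retreat straight up.

Emit:
{"method": "move_arm", "body": {
  "motion": [
    {"x": 0,"y": 0,"z": -0.02,"spin": 0},
    {"x": 0,"y": 0,"z": -0.06,"spin": 0},
    {"x": 0,"y": 0,"z": -0.12,"spin": 0},
    {"x": 0,"y": 0,"z": -0.2,"spin": 0},
    {"x": 0,"y": 0,"z": -0.26,"spin": 0},
    {"x": 0,"y": 0,"z": -0.3,"spin": 0},
    {"x": 0,"y": 0,"z": -0.3,"spin": 0},
    {"x": 0,"y": 0,"z": -0.3,"spin": 0}
  ]
}}

```text
time: 14.02
eef_pos: [0.6101, -0.0484, 0.2197]
ee_rot: [179.9, 0.0, -81.8]
force: [0.1, 0.6, -0.2]
width: 0.051
gripper_force: 0.0
```

Run:
```python
from h import *
avg(16)
go(.611,-.052,.071,-81.8)
snap('scene','sc4.png')
im=cv2.imread('pics/sc4.png')[170:280,210:350]
im=cv2.resize(cv2.convertScaleAbs(im,alpha=1.3),None,fx=5.4,fy=5.4,interpolation=cv2.INTER_CUBIC)
cv2.imwrite('pics/crop4.png',im)
```

```text
avg [-0.058 -0.215  0.048  0.012 -0.012 -0.008] se [0.097 0.113 0.082 0.009 0.008 0.008]
t 14.82 [ 0.6105 -0.0485  0.2211] [ 1.800e+02  1.000e-02 -8.176e+01] w 0.0513 F [-0.07 -0.06  0.96] T [ 0.027  0.067 -0.032]
row [ 0.007  -0.      0.3003] spin 0.0002
```

View pics/crop4.png

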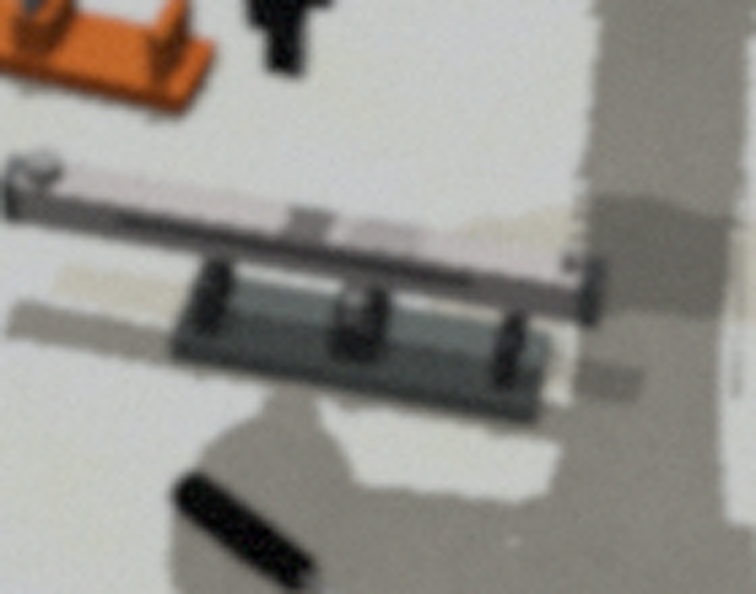

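The bar is unchanged with the gripper clear: its underside runs from (8,218) to (585,325), so it is level and off both posts. I'm handing in.

```bash
python3 -c "
from rig import manip
print(manip.hand_in())"
```

```text
the job is handed in; nothing more can be done
None
```

I handed the job in with the sampling arm released and balancing level on the fulcrum edge of the grey stand, clear of both catch posts as far as the last picture shows. The robot touched nothing at the end, and the hand-in gave no verdict back.

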